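# Fold and tuck the bottle crate's flap

### The job

Secure the little bottles in the beech crate: with the fingertips push the standing blue flap over until it lies flat across the crate and, keeping it pressed down because it springs up, push it by its yellow ridge until its free edge is fully home beneath the steel lip, so that it stays shut when you let go. Only push and press: do not pinch the flap or its ridge, and leave the two glasses, the jigger and the corkscrew standing or lying where they are.

Things in the scene. Friction and masses are not known exactly. Their poses are not given: they have to be found in the camera images.
- crate: Slatted beech crate, 170 x 200 x 120 mm (x, y, z), clamped immovably; bottles in it up to 115 mm high. Origin: centre of its underside, on the shelf. +x is the way the flap folds over and slides home: hinge at -x, steel lip at +x. Rail and clamp on its -y side, y -75 to -210 mm, up to 142 mm high. Slotted hinge plates at y +/-66 mm, x -90 to -32 mm, up to 137 mm high.
- flap: Blue stiff plate 3 mm thick, 110 mm wide (y), 120 mm from hinge axis to free edge. Origin on the hinge axis, mid-width (crate x = -78 mm + flap_slide, 128 mm above the shelf). +x along the plate to the free edge; +z out of the outer face: on top when folded, looking away from the crate when it stands. Standing, its edge is up to 248 mm above the shelf. A yellow ridge crosses the outer face.
- flap_ridge (a point): Foot of the yellow ridge on its hinge side, on the flap's outer face, in the middle of its length: 88 mm from the hinge axis. The ridge is 80 mm long (along y), 6 mm thick (x = 88 to 94 mm of the flap) and stands 10 mm out of the face. Axes as flap.
- flap_edge (a point): Middle of the flap's free edge, 120 mm from the hinge axis, mid-thickness. Axes as flap.
- lip_mouth (a point): Steel lip, a fixed plate 80 mm wide (y), 3 mm thick, underside 133.5 mm above the shelf (4 mm above the folded flap), crate x 56 to 78 mm; its mouth flares up at 45 degrees towards the hinge, back to x = 50 mm, top 142 mm high. This point: x = 50 mm, mid-width, height of the underside. Axes as crate. The flap cannot pass through it: fold flat first, then slide beneath.
- flap_hinge (a joint): Flap angle, rad: 0 flat over the crate (hard stop), 1.57 upright, 2.05 fully back (stop). Starts at 1.45 to 1.95. A weak spring (0.06 N m per rad, neutral at 1.9) with friction 0.03 N m lifts the flap when let go unless it is beneath the lip; about 1 N at the ridge holds it down. Tucked and let go, it rests against the lip at about 0.04.
- flap_slide (a joint): How far the flap with its hinge pin has slid in the slots towards the lip (crate +x), m: 0 fully back, 0.030 fully home (hard stop). Starts between 0 and 0.003, when the folded flap's edge is 5 to 8 mm short of the lip's mouth. Friction 2.5 N; stays where it is left.
- glass_a: Green glass shot glass, 46 mm across the rim, 58 mm high, origin at the centre of its underside. Leave alone.
- glass_b: The same, a second one. Leave alone.
- jigger: Matte black double-cone jigger, 46 mm across, 80 mm high, origin at the centre of its underside. Leave alone.
- corkscrew: Corkscrew lying flat, rosewood handle 94 mm along its y, 18 mm thick, brass worm along +x to 78 mm. Origin under the handle's middle. Leave alone.

How it is judged:
By the outcome, as a careful person would: the job done as asked, in the order asked, and still so for the second after the job is handed in, with the robot touching nothing.
It also fails if it takes over 40 s, if anything falls off the work surface, if the arm or the gripper's body presses on something with over 40 N, if the wrist force passes 120 N, or if a joint passes its speed limit or range.

### The arm

A 6-joint arm with a two-finger parallel gripper is mounted at the origin on the work surface. World frame = base frame: x ahead of the robot, y to its left, z up, the work surface at z = 0. Lengths are in m, angles in rad, forces in N, time in s.
With the tool pointing down it reaches from about 0.3 to 0.875 m from the base axis. Payload 6.4 kg.
Tool frame: the origin (TCP) lies midway between the tips of the shut fingers; the grasp point (between the pads) lies 19 mm behind it; z points along the fingers, x is the direction in which the jaws open and shut, and the axes are right-handed (so a half turn about z gives the same grasp; the last joint's range is limited). The gripper opens to 85 mm and grips with 20 to 120 N. Pads are 22 mm wide; open, the fingers measure 114 mm over their backs; the gripper's body (76 mm by 85 mm) begins 54 mm behind the grasp point. The pads swing forward as they close: fully open they stand 13 mm farther back than shut.
Start: joints at [-1.394, 0.181, 1.607, -0, 1.354, -0.206], TCP at [0.215, -0.533, 0.231] pointing down, gripper open.
Joint ranges: [-2.99, 2.99], [-0.89, 2.07], [0.3, 2.58], [-1.14, 4.28], [0, 2.63], [-3.12, 3.12]. Speed limits (rad/s): [2.57, 2.57, 3.01, 3.14, 3.14, 3.14].

### API

Orientations are given as [roll, pitch, yaw] about the fixed x, y, z axes, in that order (R = Rz(yaw) Ry(pitch) Rx(roll)).
In Python, from rig import get_state, get_image, hand_in gives the robot as it stands.
- The arm moves only by the tool step_arm, never from a script. Its arguments are lists of equal length, an entry for each row: "twist": the turn, a rotation vector about the tool's x, y, z in rad, a list of three; "dp": the shift along the tool's x, y, z in cm, a list of three; "gripper": the opening, from 0 (shut) to 1 (fully open). In form: {"twist": [[wx, wy, wz], ...], "dp": [[x, y, z], ...], "gripper": [gripper, ...]}. A call has 1 to 20 rows; each row shifts and turns the commanded pose from where the row before left it, along the tool's axes as they then stand; what a row does not reach is not made up. A row lasts 1/8 s, in which the tool goes at most 62.5 mm and 10.7 degrees, less where a joint would pass 70% of its speed; a pose out of reach is approached as far as the arm can. A call is refused whole if a number of a shift passes 6.25 or a number of a turn 0.188, either way. A call with a gripper value outside its range is refused whole. The fingers move at their own pace and stop on an object; the grip force is fixed at half the most. Time passes only in rows, so rows that do not move let the fingers close. It gives the time, the measured TCP pose, the force and the opening at its end, in the units of the state.
- get_state(): the state, without advancing time (a new reading comes with each control period).
- get_image(name): name is "scene" or "top"; returns a dict with "image" (420x560x3 uint8, red, green, blue), "fx", "fy", "cx", "cy" (pixels), "pose" (4x4, takes a point from camera to world coordinates). Camera axes: x right, y down, z forward; pixel columns grow to the right and rows downward; lengths in m; the calibration is good to about 2 mm. A picture is of the moment at which its call begins. There is no depth.
- hand_in(): hands the job in, once; it reports no verdict.
The state is a dict: "clock": time; "qpos": joint angles; "qvel": joint speeds; "joint_efforts": joint torques, N m; "ee_pos": TCP position; "tcp_rot": TCP orientation; "ft_force": force on the tool from outside, world axes, zero at the start; "torque": the same for the moment, N m; "opening": finger opening in m.
Only numpy, scipy, OpenCV 4.12 (cv2) and the standard library are available. Lean on these libraries where they do the work, as an engineer would, in place of code of your own. Each camera call takes 0.05 s, during which the arm holds its last target.

## Working session

There is one attempt and no reset: what is moved stays moved. The work goes in short steps, Python scripts to look and compute and a tool call to move; the robot and the scene stay as the last step left them, time stands still between calls to the robot, and variables do not carry over. Pictures are saved under pics/ and viewed, and the job is handed in when it is done.

Besides the shell and the picture viewer there is one more tool, called after "Call:" as name(argument=value, ...), one argument or row to a line, values as JSON. step_arm: Moves the arm, as the interface text tells. Its arguments: {"type":"object","properties":{"twist":{"type":"array","items":{"type":"array","items":{"type":"number"}}},"dp":{"type":"array","items":{"type":"array","items":{"type":"number"}}},"gripper":{"type":"array","items":{"type":"number"}}},"required":["twist","dp","gripper"]}

```bash
mkdir -p pics; ls; python3 - <<'E'
from rig import get_state,get_image
import cv2,numpy as np,pickle
s=get_state();print(s)
for n in ("scene","top"):
    d=get_image(n);cv2.imwrite(f"pics/{n}0.png",d["image"][:,:,::-1]);pickle.dump(d,open(f"{n}0.pkl","wb"))
    print(n,d["fx"],d["fy"],d["cx"],d["cy"],np.round(d["pose"],4).tolist())
E
```

```text
pics
{'clock': 0.0, 'qpos': array([-1.39430706e+00,  1.81560478e-01,  1.60798677e+00,  7.50394655e-06,
        1.35380624e+00, -2.06295320e-01]), 'qvel': array([ 4.82229814e-04,  1.08330155e-03, -1.88114196e-03, -5.51365100e-05,
       -1.71559795e-03,  8.47384618e-04]), 'joint_efforts': array([ 1.29570117e-04, -4.44872332e+01, -3.51337659e+01, -1.79707213e-04,
        9.09105496e-03,  1.37815753e-06]), 'ee_pos': array([ 0.21468856, -0.53282965,  0.23038349]), 'tcp_rot': array([-3.14122480e+00,  1.72198955e-03, -1.18801304e+00]), 'ft_force': array([0.01002262, 0.00369039, 0.07956565]), 'torque': array([-0.03337903, -0.03145344, -0.00886473]), 'opening': 0.0855793631107827}
scene 405.6177062602351 405.6177062602351 287.03922398176707 213.71213621366692 [[0.0031, 0.7296, -0.6838, 1.0441], [0.9999, -0.0108, -0.007, 0.0529], [-0.0125, -0.6837, -0.7296, 0.664], [0.0, 0.0, 0.0, 1.0]]
top 525.6041226497301 525.6041226497301 275.5452463935258 222.7068801641705 [[-0.0072, -0.9986, 0.0522, 0.4933], [-0.9992, 0.0092, 0.0377, 0.037], [-0.0382, -0.0519, -0.9979, 1.0727], [0.0, 0.0, 0.0, 1.0]]
```

View pics/scene0.png

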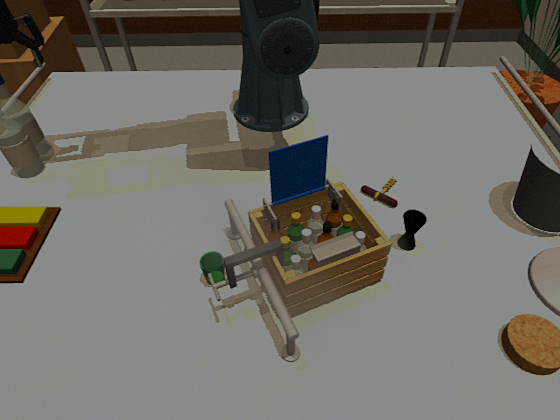

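View pics/top0.png

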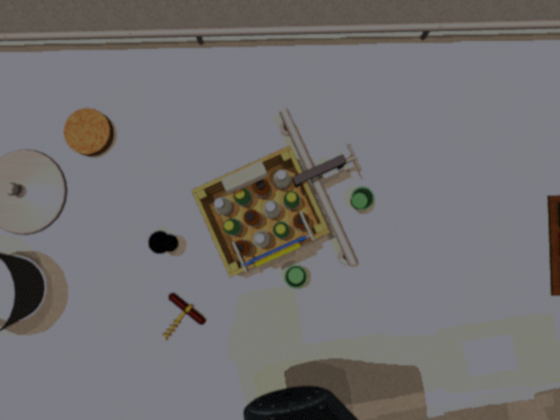

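```bash
python3 - <<'E'
import cv2
a=cv2.imread("pics/top0.png")[90:330,140:400];cv2.imwrite("pics/topz.png",cv2.resize(a,None,fx=2.5,fy=2.5,interpolation=cv2.INTER_CUBIC))
a=cv2.imread("pics/scene0.png")[120:320,190:450];cv2.imwrite("pics/scenez.png",cv2.resize(a,None,fx=3,fy=3,interpolation=cv2.INTER_CUBIC))
E
```

```text
(no output)
```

View pics/topz.png

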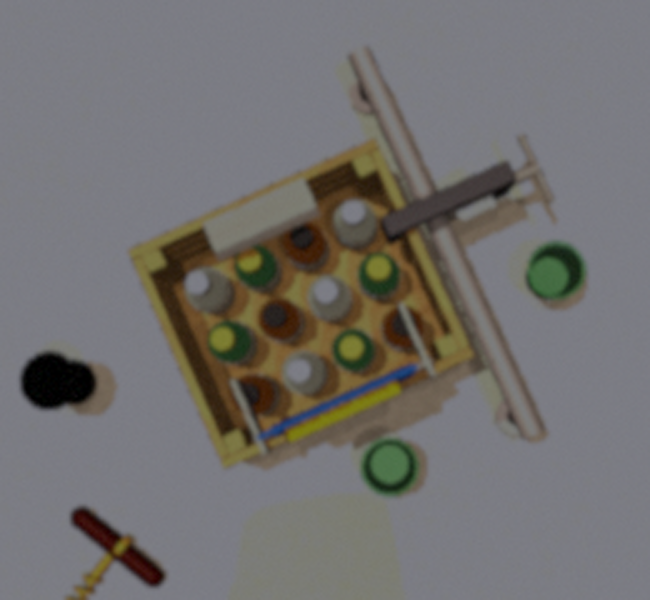

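View pics/scenez.png

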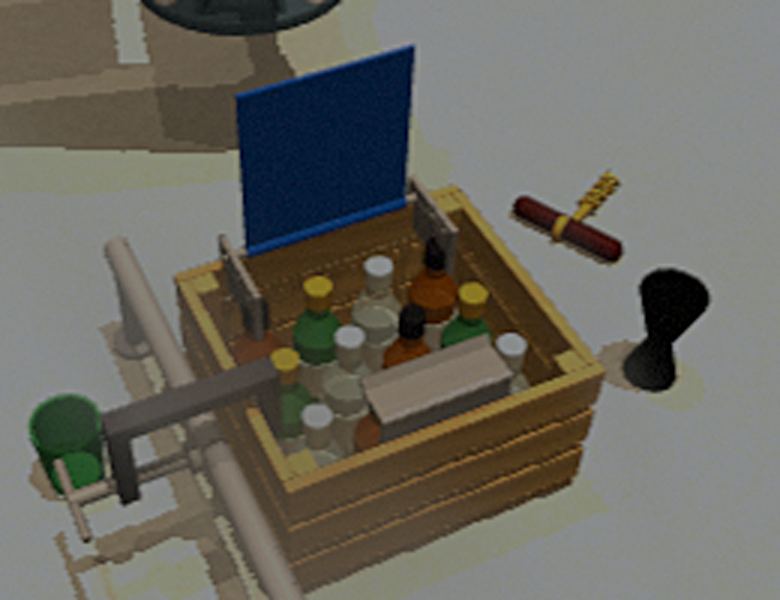

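```bash
cat > h.py <<'E'
import numpy as np,cv2,pickle
def proj(d,P):
    T=np.linalg.inv(d["pose"]);P=np.atleast_2d(P);c=P@T[:3,:3].T+T[:3,3]
    return np.c_[d["fx"]*c[:,0]/c[:,2]+d["cx"],d["fy"]*c[:,1]/c[:,2]+d["cy"]]
def ray(d,px,z):
    u=np.array([(px[0]-d["cx"])/d["fx"],(px[1]-d["cy"])/d["fy"],1]);v=d["pose"][:3,:3]@u;o=d["pose"][:3,3]
    return o+v*(z-o[2])/v[2]
def cw(p,P):
    P=np.atleast_2d(P).astype(float);c,s=np.cos(p[2]),np.sin(p[2])
    return np.c_[P[:,0]*c-P[:,1]*s+p[0],P[:,0]*s+P[:,1]*c+p[1],P[:,2]]
E
python3 - <<'E'
from h import *
from scipy.optimize import least_squares
t=pickle.load(open("top0.pkl","rb"));s=pickle.load(open("scene0.pkl","rb"))
C=np.array([[-.085,-.1,.12],[-.085,.1,.12],[.085,.1,.12],[.085,-.1,.12]])
tp=np.array([[472,352],[226,465],[130,250],[375,142]])/2.5+[140,90]
sp=np.array([[178,275],[455,188],[605,368],[290,487]])/3+[190,120]
def both(p): return (proj(t,cw(p,C))-tp),(proj(s,cw(p,C))-sp)
for w in ((1,0),(0,1),(1,1)):
    r=least_squares(lambda p:np.r_[w[0]*both(p)[0].ravel(),w[1]*both(p)[1].ravel()],[.5,0.05,.3],loss='soft_l1')
    print(np.round(r.x,4),np.round(both(r.x)[0],1).tolist(),np.round(both(r.x)[1],1).tolist())
p=r.x;np.save("crate.npy",p)
# lip, flap edge
for nm,q in (("glass near",(390,465)),("glass far",(553,270))):
    print(nm,ray(t,np.array(q)/2.5+[140,90],.058))
print("jig",ray(t,np.array((47,380))/2.5+[140,90],.08))
# flap edges for angles
sf=np.array([[238,97],[413,47]])/3+[190,120]
tf=np.array([[262,437],[412,370]])/2.5+[140,90]
def fl(a,sl): return cw(p,[[-.078+sl+.12*np.cos(a),y,.128+.12*np.sin(a)] for y in(-.055,.055)])
r2=least_squares(lambda q:np.r_[(proj(s,fl(*q))-sf).ravel()],[1.6,0.0015],bounds=([1.3,0],[2.1,.003]))
print(r2.x,r2.fun); print(proj(t,fl(*r2.x)),tf); print(fl(*r2.x))
im=cv2.imread("pics/scene0.png");im2=cv2.imread("pics/top0.png")
a,sl=r2.x
lip=[[.05,-.04,.142],[.05,.04,.142],[.078,.04,.1365],[.078,-.04,.1365]]
for d,i in((s,im),(t,im2)):
    for Q in (C,lip,):
        cv2.polylines(i,[np.round(proj(d,cw(p,Q))*16).astype(int)],True,(0,0,255),1,cv2.LINE_AA,4)
    F=np.vstack([fl(a,sl),cw(p,[[-.078+sl,.055,.128],[-.078+sl,-.055,.128]])])
    cv2.polylines(i,[np.round(proj(d,F)*16).astype(int)],True,(255,0,255),1,cv2.LINE_AA,4)
o=np.hstack([cv2.resize(im[120:320,200:420],None,fx=1.8,fy=1.8,interpolation=2),cv2.resize(im2[120:320,170:390],None,fx=1.8,fy=1.8,interpolation=2)])
cv2.imwrite("pics/ov.png",o)
E
```

```text
[0.5652 0.1011 0.4149] [[0.8, -0.1], [-1.5, 0.0], [-0.6, 1.0], [0.9, -0.8]] [[-1.4, -0.1], [1.0, -1.6], [-0.3, -1.0], [-1.8, -0.0]]
[0.5663 0.1024 0.4169] [[0.1, -0.8], [-2.1, -0.5], [-1.3, 0.6], [0.1, -1.4]] [[-0.8, 0.4], [1.6, -1.3], [0.6, -0.7], [-0.8, 0.6]]
[0.5657 0.1018 0.4159] [[0.4, -0.4], [-1.8, -0.2], [-1.0, 0.9], [0.5, -1.1]] [[-1.1, 0.1], [1.3, -1.5], [0.1, -0.9], [-1.3, 0.2]]
glass near [0.443478   0.03674613 0.058     ]
glass far [ 0.59253047 -0.09019788  0.058     ]
jig [0.51048103 0.29732968 0.08      ]
[1.60275768 0.003     ] [-0.42527579 -0.01244331  0.68034732 -0.28516753]
[[306.58265775 235.59540032]
 [242.67327117 264.43516092]] [[244.8 264.8]
 [304.8 238. ]]
[[0.51577826 0.01963502 0.24793871]
 [0.47134085 0.12025965 0.24793871]]
```

View pics/ov.png

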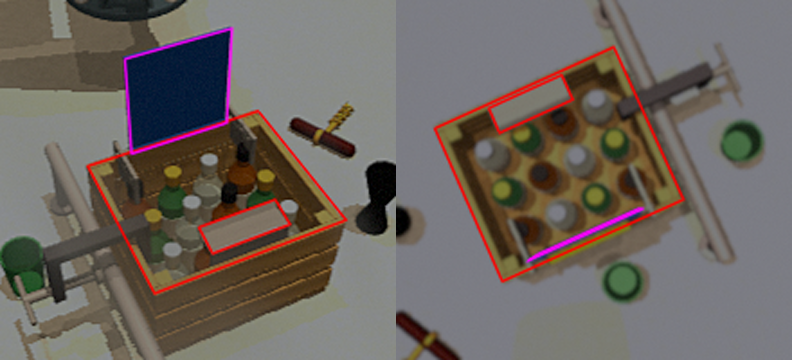

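Call:
step_arm(
  twist=[
    [0,0,-0.033],
    [0,0,0],
    [0,0,0],
    [0,0,0],
    [0,0,0],
    [0,0,0],
    [0,0,0],
    [0,0,0],
    [0,0,0],
    [0,0,0],
    [0,0,0],
    [0,0,0],
    [0,0,0],
  ],
  dp=[
    [-1.5,-1.5,0],
    [-3.6,-3.6,0],
    [-3.6,-3.6,0],
    [-3.6,-3.6,0],
    [-3.6,-3.6,0],
    [-3.6,-3.6,0],
    [-3.6,-3.6,0],
    [-3.6,-3.6,0],
    [-3.6,-3.6,0],
    [-3.6,-3.6,0],
    [-3.6,-3.6,0],
    [-3.6,-3.6,0],
    [-2.5,-2.5,0],
  ],
  gripper=[0,0,0,0,0,0,0,0,0,0,0,0,0],
)

```text
clock: 1.72
ee_pos: [0.4383, 0.0434, 0.2311]
tcp_rot: [3.141, 0.0, -1.153]
ft_force: [0.9, -0.2, 0.3]
opening: -0.0002
```

```bash
cat > look.py <<'E'
from h import *
from rig import get_state,get_image
import sys
p=np.load("crate.npy")
def cr(P): 
    d=np.array(P[:2])-p[:2];c,s=np.cos(p[2]),np.sin(p[2]);return np.round(np.r_[d[0]*c+d[1]*s,-d[0]*s+d[1]*c,P[2]],4)
s=get_state();f=s["ft_force"];c,n=np.cos(p[2]),np.sin(p[2])
print(s["clock"],"crate",cr(s["ee_pos"]),"rot",np.round(s["tcp_rot"],3),"yaw_err",round(s["tcp_rot"][2]-(p[2]-np.pi/2),4),"Fcrate",np.round([f[0]*c+f[1]*n,-f[0]*n+f[1]*c,f[2]],2),s["opening"])
if len(sys.argv)>1:
    o=[]
    for nm,(r0,c0) in (("scene",(110,190)),("top",(110,150))):
        d=get_image(nm);pickle.dump(d,open(f"{nm}_{sys.argv[1]}.pkl","wb"))
        a=np.ascontiguousarray(d["image"][r0:r0+220,c0:c0+220,::-1]);o.append(cv2.resize(cv2.convertScaleAbs(a,alpha=1.6),None,fx=1.8,fy=1.8,interpolation=2))
    cv2.imwrite(f"pics/{sys.argv[1]}.png",np.hstack(o))
E
python3 look.py a1
```

```text
1.725 crate [-0.1401 -0.0019  0.2311] rot [ 3.141  0.    -1.153] yaw_err 0.0015 Fcrate [ 0.78 -0.51  0.3 ] -0.00019586268557811174
```

View pics/a1.png

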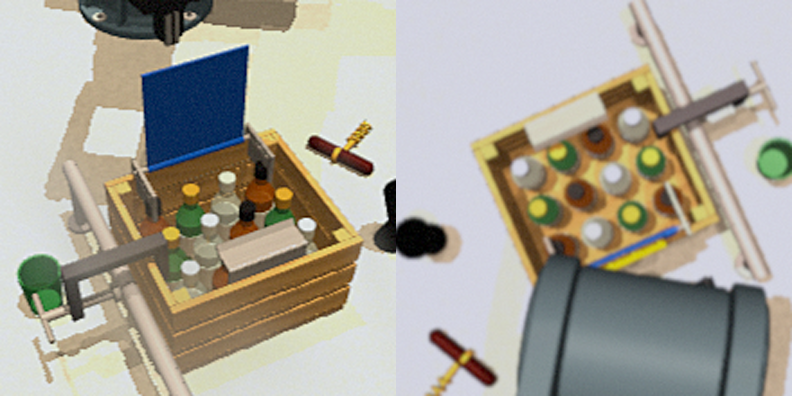

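Call:
step_arm(
  twist=[
    [0,0,0],
    [0,0,0],
    [0,0,0],
    [0,0,0],
    [0,0,0],
    [0,0,0],
    [0,0,0],
    [0,0,0],
    [0,0,0],
    [0,0,0],
    [0,0,0],
    [0,0,0],
  ],
  dp=[
    [-0.2,0,2.3],
    [0,0,2.3],
    [0,-1.5,0],
    [0,-1.5,0],
    [0,-0.8,0],
    [0,-0.8,0],
    [0,-0.8,0],
    [0,-0.8,0],
    [0,-0.8,0],
    [0,-0.8,0],
    [0,-0.8,0],
    [0,0,0],
  ],
  gripper=[0,0,0,0,0,0,0,0,0,0,0,0],
)

```text
clock: 3.32
ee_pos: [0.5167, 0.0781, 0.1854]
tcp_rot: [-3.141, -0.0, -1.155]
ft_force: [0.2, 0.3, 0.2]
opening: -0.0001
```

```bash
python3 look.py a2
```

```text
3.325 crate [-0.0544 -0.0019  0.1854] rot [-3.141 -0.    -1.155] yaw_err 0.0002 Fcrate [0.3  0.22 0.16] -5.008400504317903e-05
```

View pics/a2.png

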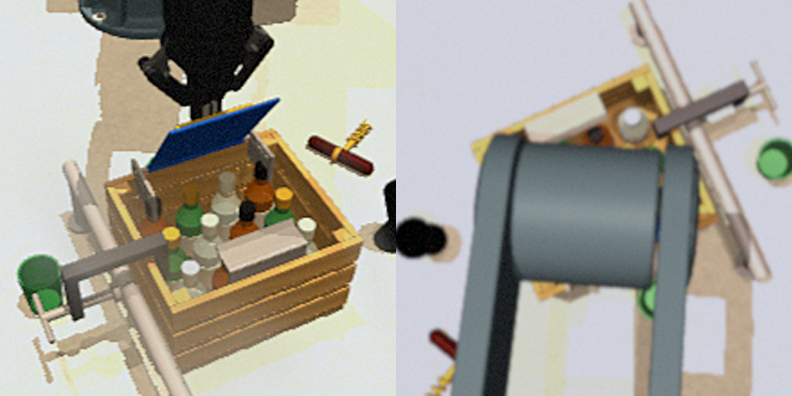

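```bash
cat > th.py <<'E'
from h import *
import sys
from scipy.optimize import least_squares
p=np.load("crate.npy");n=sys.argv[1];e=np.array(eval(sys.argv[2]),float)/1.8+[190,110]
d=pickle.load(open(f"scene_{n}.pkl","rb"))
fl=lambda a,sl: cw(p,[[-.078+sl+.12*np.cos(a),y,.128+.12*np.sin(a)] for y in(-.055,.055)])
for s in (0,.003,.01,.03):
    r=least_squares(lambda q:(proj(d,fl(q[0],s))-e).ravel(),[.6]);print(s,r.x,np.round(r.fun,1))
E
python3 th.py a2 "[[178,131],[280,99]]"
```

```text
0 [1.02101051] [-4.2  1.4  0.3  0.1]
0.003 [1.03951039] [-3.9  1.3  0.7 -0. ]
0.01 [1.08326552] [-3.3  1.   1.6 -0.4]
0.03 [1.21366658] [-1.9  0.3  3.7 -1.3]
```

Call:
step_arm(
  twist=[
    [0,0,0],
    [0,0,0],
    [0,0,0],
    [0,0,0],
    [0,0,0],
    [0,0,0],
    [0,0,0],
    [0,0,0],
    [0,0,0],
  ],
  dp=[
    [0,-0.5,0],
    [0,-0.5,0],
    [0,-0.7,0.35],
    [0,-0.7,0.35],
    [0,-0.55,0.55],
    [0,-0.55,0.55],
    [0,-0.45,0.7],
    [0,-0.45,0.7],
    [0,0,0],
  ],
  gripper=[0,0,0,0,0,0,0,0,0],
)

```text
clock: 4.55
ee_pos: [0.5564, 0.0958, 0.1526]
tcp_rot: [3.141, 0.0, -1.155]
ft_force: [-0.2, -0.3, 0.1]
opening: 0.0001
```

```bash
python3 look.py a3
```

```text
4.55 crate [-0.0109 -0.0017  0.1526] rot [ 3.141  0.    -1.155] yaw_err -0.0 Fcrate [-0.26 -0.18  0.07] 9.439010320641506e-05
```

View pics/a3.png

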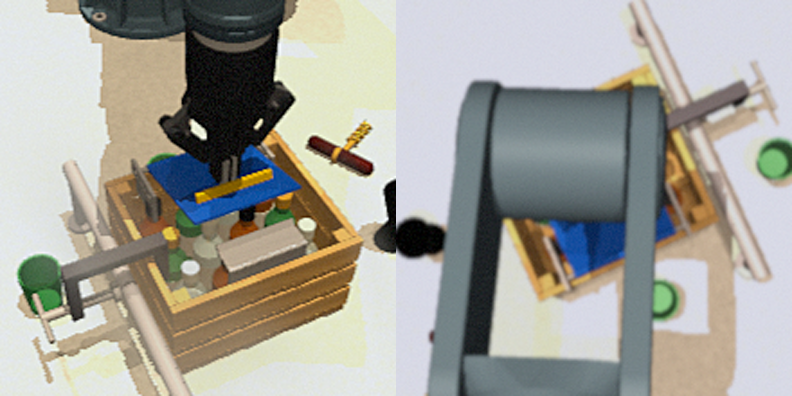

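```bash
python3 th.py a3 "[[194,221],[299,186]]"
```

```text
0 [0.319983] [ 0.4  0.6  1.3 -0.7]
0.003 [0.3413042] [ 1.   0.5  2.1 -0.9]
0.01 [0.39091606] [ 2.3  0.4  4.1 -1.2]
0.03 [0.53177571] [ 5.9 -0.4  9.2 -2.6]
```

Call:
step_arm(
  twist=[
    [0,0,0],
    [0,0,0],
    [0,0,0],
    [0,0,0],
    [0,0,0],
  ],
  dp=[
    [0,-0.2,0.6],
    [0,-0.2,0.6],
    [0,-0.1,0.6],
    [0,0,0.5],
    [0,0,0],
  ],
  gripper=[0,0,0,0,0],
)

```text
clock: 5.28
ee_pos: [0.5609, 0.0977, 0.1299]
tcp_rot: [-3.142, 0.0, -1.155]
ft_force: [-0.3, -0.1, 1.0]
opening: -0.0003
```

```bash
python3 look.py a4
```

```text
5.275 crate [-0.006  -0.0018  0.1299] rot [-3.142  0.    -1.155] yaw_err -0.0001 Fcrate [-0.33  0.03  1.01] -0.0002767513731556854
```

View pics/a4.png

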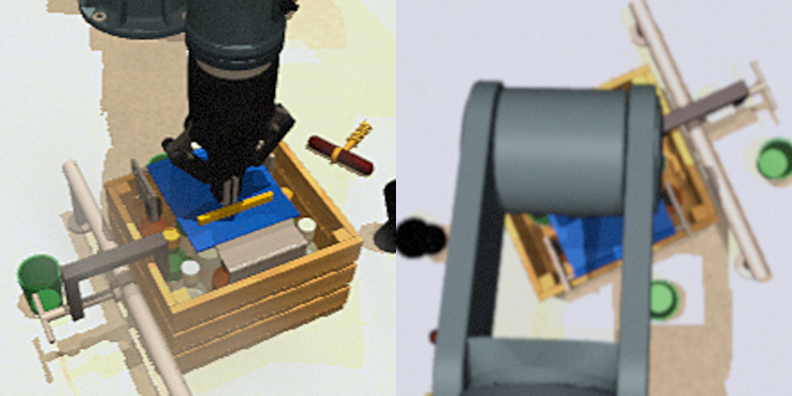

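Call:
step_arm(
  twist=[
    [0,0,0],
    [0,0,0],
    [0,0,0],
    [0,0,0],
  ],
  dp=[
    [0,0,0.1],
    [0,-0.4,0],
    [0,-0.4,0],
    [0,0,0],
  ],
  gripper=[0,0,0,0],
)

```text
clock: 5.88
ee_pos: [0.5686, 0.1011, 0.1294]
tcp_rot: [-3.141, -0.0, -1.155]
ft_force: [-1.2, -0.5, 2.0]
opening: 0.0001
```

```bash
python3 look.py
```

```text
5.875 crate [ 0.0024 -0.0018  0.1294] rot [-3.141 -0.    -1.155] yaw_err 0.0 Fcrate [-1.3   0.07  2.01] 5.5470614098985146e-05
```

Call:
step_arm(
  twist=[
    [0,0,0],
    [0,0,0],
    [0,0,0],
    [0,0,0],
  ],
  dp=[
    [0,-0.3,0.05],
    [0,-0.4,0],
    [0,-0.4,0],
    [0,0,0],
  ],
  gripper=[0,0,0,0],
)

```text
clock: 6.38
ee_pos: [0.579, 0.1056, 0.1291]
tcp_rot: [-3.14, -0.0, -1.155]
ft_force: [-0.6, 0.6, 5.3]
opening: 0.0002
```

```bash
python3 look.py a5
```

```text
6.375 crate [ 0.0138 -0.0019  0.1291] rot [-3.14  -0.    -1.155] yaw_err -0.0 Fcrate [-0.36  0.77  5.29] 0.0002344852414435382
```

View pics/a5.png

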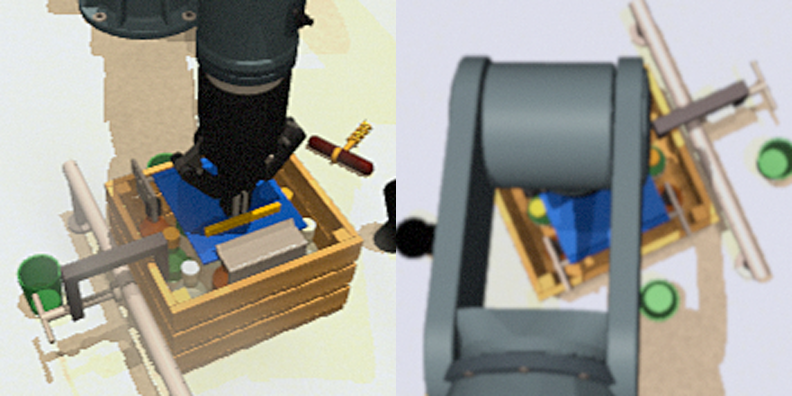

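Call:
step_arm(
  twist=[
    [0,0,0],
    [0,0,0],
    [0,0,0],
    [0,0,0],
    [0,0,0],
  ],
  dp=[
    [0,-0.4,0],
    [0,-0.4,0],
    [0,-0.3,0],
    [0,-0.2,0],
    [0,0,0],
  ],
  gripper=[0,0,0,0,0],
)

```text
clock: 7.1
ee_pos: [0.5902, 0.1106, 0.1289]
tcp_rot: [3.142, -0.0, -1.155]
ft_force: [-1.4, 0.1, 6.6]
opening: -0.0002
```

```bash
python3 look.py a6
```

```text
7.1 crate [ 0.026  -0.0019  0.1289] rot [ 3.142 -0.    -1.155] yaw_err -0.0 Fcrate [-1.28  0.64  6.6 ] -0.00016388965931415835
```

View pics/a6.png

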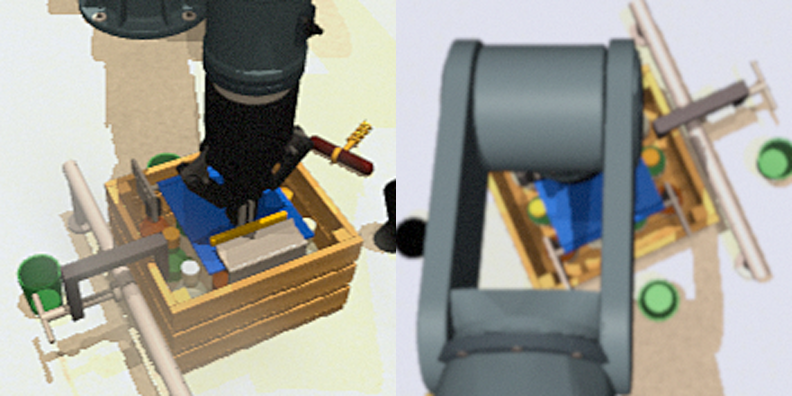

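Call:
step_arm(
  twist=[
    [0,0,0],
    [0,0,0],
    [0,0,0],
    [0,0,0],
  ],
  dp=[
    [0,-0.2,0],
    [0,-0.2,0],
    [0,-0.1,0],
    [0,0,0],
  ],
  gripper=[0,0,0,0],
)

```text
clock: 7.7
ee_pos: [0.593, 0.1119, 0.1285]
tcp_rot: [3.137, 0.0, -1.155]
ft_force: [-8.0, -3.6, 9.2]
opening: -0.0003
```

```bash
python3 look.py
```

```text
7.7 crate [ 0.0291 -0.0018  0.1285] rot [ 3.137  0.    -1.155] yaw_err 0.0001 Fcrate [-8.76 -0.04  9.19] -0.000309599249565982
```

Call:
step_arm(
  twist=[
    [0,0,0],
    [0,0,0],
    [0,0,0],
  ],
  dp=[
    [0,-0.1,0],
    [0,-0.1,0],
    [0,0,0],
  ],
  gripper=[0,0,0],
)

```text
clock: 8.07
ee_pos: [0.5931, 0.112, 0.1281]
tcp_rot: [3.133, 0.001, -1.155]
ft_force: [-14.4, -6.5, 12.0]
opening: -0.0001
```

```bash
python3 look.py a7
```

```text
8.075 crate [ 0.0292 -0.0017  0.1281] rot [ 3.133e+00  1.000e-03 -1.155e+00] yaw_err 0.0002 Fcrate [-15.79  -0.12  11.96] -0.00010853451594110744
```

View pics/a7.png

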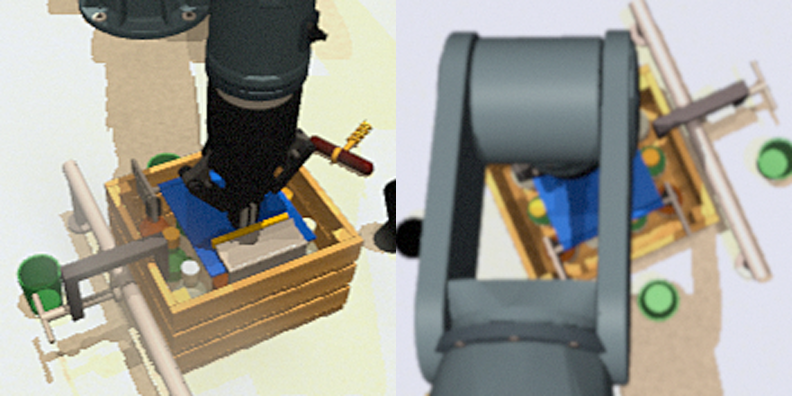

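Call:
step_arm(
  twist=[
    [0,0,0],
    [0,0,0],
    [0,0,0],
    [0,0,0],
    [0,0,0],
    [0,0,0],
    [0,0,0],
    [0,0,0],
  ],
  dp=[
    [0,0.2,-0.3],
    [0,0,-0.3],
    [0,0.5,0],
    [0,0.5,-1],
    [0,0,-3],
    [0,0,-5],
    [0,2,-3],
    [0,0,0],
  ],
  gripper=[0,0,0,0,0,0,0,0],
)

```text
clock: 9.18
ee_pos: [0.5685, 0.1003, 0.2589]
tcp_rot: [-3.135, -0.003, -1.155]
ft_force: [0.1, 0.2, -0.3]
opening: -0.0001
```

Call:
step_arm(
  twist=[
    [0,0,0],
    [0,0,0],
    [0,0,0],
    [0,0,0],
    [0,0,0],
    [0,0,0],
  ],
  dp=[
    [0,4,-1],
    [0,5,0],
    [0,5,0],
    [0,5,0],
    [0,4,0],
    [0,0,0],
  ],
  gripper=[0,0,0,0,0,0],
)

```text
clock: 9.93
ee_pos: [0.3554, 0.0072, 0.2641]
tcp_rot: [-3.141, -0.0, -1.157]
ft_force: [-0.0, -0.3, 0.8]
opening: 0.0004
```

```bash
python3 look.py a8
```

```text
9.925 crate [-0.2306 -0.0016  0.2641] rot [-3.141 -0.    -1.157] yaw_err -0.0022 Fcrate [-0.16 -0.28  0.85] 0.0003648601645661434
```

View pics/a8.png

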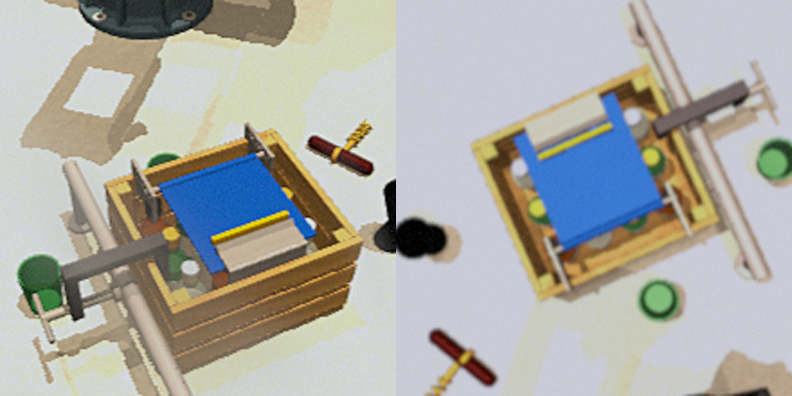

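```bash
python3 - <<'E'
from h import *
p=np.load("crate.npy")
for nm,win in (("top",(150,200,220,275)),("scene",(220,255,300,360))):
    d=pickle.load(open(f"{nm}_a8.pkl","rb"));im=d["image"].astype(int)
    r,g,b=im[...,0],im[...,1],im[...,2]
    m=(r>1.15*0+100*0+b*2)&(g>b*1.8)&(r>60)
    mm=np.zeros_like(m);mm[win[0]:win[1],win[2]:win[3]]=m[win[0]:win[1],win[2]:win[3]]
    n,l,st,ce=cv2.connectedComponentsWithStats(mm.astype(np.uint8));k=1+np.argmax(st[1:,4])
    print(nm,st[k],ce[k])
    for sl in(.026,.028,.03):
        a=.04;u=np.array([np.cos(a),np.sin(a)]);nn=np.array([-np.sin(a),np.cos(a)])
        q=[-.078+sl,.128]+.091*u+.0115*nn
        print(sl,proj(d,cw(p,[[q[0],0,q[1]]])))
    for z in (.143,):
        w=ray(d,ce[k],z);dd=w[:2]-p[:2];print("ridge crate x",dd[0]*np.cos(p[2])+dd[1]*np.sin(p[2]))
E
python3 look.py a9
```

```text
top [230 179  39  19 106] [249.14150943 188.1509434 ]
0.026 [[249.93800072 189.9005408 ]]
0.028 [[249.48082088 188.88360054]]
0.03 [[249.023764  187.8669338]]
ridge crate x 0.041934687008988336
scene [308 227  42  19 223] [328.48430493 236.0896861 ]
0.026 [[328.35202457 232.74583288]]
0.028 [[328.9124479  233.57038821]]
0.03 [[329.47494226 234.39799067]]
ridge crate x 0.044953424958023375
10.025 crate [-0.2288 -0.002   0.2647] rot [-3.141 -0.    -1.156] yaw_err -0.001 Fcrate [-0.41 -0.03 -0.61] 0.00015025604051460974
```

```bash
python3 - <<'E'
from h import *
a=pickle.load(open("top0.pkl","rb"))["image"].astype(int);b=pickle.load(open("top_a9.pkl","rb"))["image"].astype(int)
def cen(im,c,w,f):
    s=im[c[1]-w:c[1]+w,c[0]-w:c[0]+w];m=f(s);y,x=np.nonzero(m);return np.round([x.mean()+c[0]-w,y.mean()+c[1]-w,len(x)],1)
gr=lambda s:(s[...,1]>1.35*s[...,0])&(s[...,1]>1.2*s[...,2])
dk=lambda s:s.sum(2)<90
rd=lambda s:(s[...,0]>1.8*s[...,1])&(s[...,0]>1.8*s[...,2])
for n,c,f in(("ga",(295,276),gr),("gb",(362,198),gr),("jig",(163,242),dk),("cork",(187,308),rd)):
    print(n,cen(a,c,20,f),cen(b,c,20,f))
from rig import hand_in
print(hand_in())
E
```

```text
ga [295.4 276.4 375. ] [295.5 276.5 374. ]
gb [361.8 198.1 386. ] [361.7 198.  384. ]
jig [162.4 242.2 454. ] [162.4 242.2 447. ]
cork [186.5 308.2 232. ] [186.6 308.3 231. ]
the job is handed in; nothing more can be done
None
```

The blue flap is folded flat, slid home under the steel lip, and stays shut with the robot clear of it. I handed the job in at about 10 s of the 40 s allowed.

- **Method:** With the gripper shut throughout, the fingertips pushed the flap over, held it down, and pushed it by the hinge side of its yellow ridge until it reached the hard stop. At the stop the push force rose to about 16 N with no further movement. The highest forces I read on the tool at the end of any move were about 16 N sideways and 12 N pressing down.
- **Flap check:** After letting go, a picture shows the flap lying flat with its free edge under the lip. The ridge puts the slide at about 29.5 mm of 30 from the top camera. The scene camera reads about 2 to 3 mm further than the top camera, roughly within the calibration error, and also agrees with fully home.
- **Other objects:** The two glasses, the jigger and the corkscrew are where they started, within 0.1 pixel in the top view.

No check failed.

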